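# Lock the tube disc back on the rotator

## Robot

A 6-joint arm with a two-finger parallel gripper is mounted at the origin on the work surface. World frame = base frame: x ahead of the robot, y to its left, z up, the work surface at z = 0. Lengths are in mm, angles in rad, forces in N, time in s.
With the tool pointing down it reaches from about 350 to 975 mm from the base axis. Payload 7.1 kg.
Tool frame: the origin (TCP) lies at the very end of the fingers, on their centre line; the grasp point (between the pads) lies 19 mm behind it; x points along the fingers, y is the direction in which the jaws open and shut, and the axes are right-handed (so a half turn about x gives the same grasp; the last joint's range is limited). The gripper opens to 88 mm and grips with 3 to 60 N. Pads are 20 mm wide; open, the fingers measure 115 mm over their backs; the gripper's body (75 mm by 178 mm) begins 61 mm behind the grasp point.
Start: joints at [-1.352, 0.423, 1.63, -0, 1.089, -0.019], TCP at [147.247, -607.39, 222.675] pointing down, gripper open.
Joint ranges: [-3, 3], [-0.9, 2.11], [0.09, 2.58], [-1.31, 4.45], [0.11, 2.69], [-2.54, 2.54]. Speed limits (rad/s): [2.39, 2.39, 3.01, 3.14, 3.14, 3.14].

## Interface

Orientations are given as a rotation vector (axis times angle).
In Python, from workcell import ctrl gives the robot as it stands. The module is installed in compiled form; this text tells all that it offers.
- The arm moves only by the tool carry_out, never from a script. Its argument "commands" is a list of rows, each a list of 6 numbers: the shift along the tool's x, y, z in m, then the turn, a rotation vector about the tool's x, y, z in degrees. In form: [[tx, ty, tz, rx, ry, rz], ...]. A call has 1 to 8 rows; each row shifts and turns the pose as measured when the row begins, along the tool's axes as they then stand; what a row does not reach is not made up. A row lasts 1/8 s, in which the tool goes at most 62.5 mm and 10.7 degrees, less where a joint would pass 70% of its speed; a pose out of reach is approached as far as the arm can. A call with a gripper value outside its range is refused whole. "grip" is the closure, from 0 (fully open) to 1 (shut), set as the call begins (left out, the last holds). The fingers move at their own pace and stop on an object; the grip force is fixed at half the most. Time passes only in rows, so rows that do not move let the fingers close. It gives the time, the measured TCP pose, the force and the opening at its end, in the units of the state.
- ctrl.get_obs(): the state, without advancing time (a new reading comes with each control period).
- ctrl.get_image(name): name is "side" or "top"; returns a dict with "pixels" (384x512x3 uint8, blue, green, red), "intrinsics" (3x3 intrinsics, pixels), "rvec" (rotation vector, rad) and "tvec" (3), from world to camera coordinates, as OpenCV has them. Camera axes: x right, y down, z forward; pixel columns grow to the right and rows downward; lengths in mm; the calibration is good to about 2 mm. A picture is of the moment at which its call begins. There is no depth.
- ctrl.close_job(): hands the job in, once; it reports no verdict.
The state is a dict: "t": time; "qpos": joint angles; "qvel": joint speeds; "joint_torque": joint torques, N m; "ee_pos": TCP position; "orientation": TCP orientation; "ft_force": force on the tool from outside, world axes, zero at the start; "moment": the same for the moment, N m; "width": finger opening in mm.
Only numpy, scipy, OpenCV 4.12 (cv2) and the standard library are available. Lean on these libraries where they do the work, as an engineer would, in place of code of your own. Each camera call takes 0.05 s, during which the arm holds its last target. There are 200 camera calls.

## Task

The tube rotator is going back into use: slide the blue tape roll that was parked on its drive shaft up and off, and lay it flat in the white tray with the other rolls. Then put the knurled collar over the shaft, turn it until its hidden keyway drops over the drive pin, and push it fully home so that it presses the tube disc all the way down on its spring. Finish while still holding the collar pushed home, so that its lock screw can be tightened, and leave the other rolls, the bottle and the tip box where they are.

Things in the scene. Friction and masses are not known exactly. Their poses are not given: they have to be found in the camera images.
- rotator: tube rotator, fixed to the bench: light beige housing 260 x 170 x 85 mm, a small console on top at its own -x end. Origin on the bench directly below the upright drive shaft, z up. Around the shaft lies a white tube disc of 210 mm diameter, plate top 116 mm above the bench, blue tubes in clips near its rim up to 131 mm
- shaft_tip (a point): top end of the steel drive shaft, on its axis, 176 mm above the bench. The shaft is 14 mm in diameter, its last 4 mm tapered. The geared motor holds it against turning (about 0.6 N m)
- pin (a point): middle of the drive pin, a steel cross pin through the shaft, 5 mm thick and 25 mm long, so it sticks out 5.5 mm on both sides; its centre is 137.5 mm and its top 140 mm above the bench. It points whichever way the motor stopped: the pin's angle is not told (this point's axes do not turn with it)
- hub_top (a point): middle of the flat top of the tube disc's round aluminium hub, 49 mm in diameter, 134 mm above the bench while the disc is up (130 mm when it is pressed fully down); the hub stands 18 mm above the disc's plate. This point itself does not move
- seat (a point): point on the shaft's axis where the middle of the collar's underside is when the collar is fully home, 130 mm above the bench
- disc (a joint): how far the tube disc is pressed down on its spring, m: 0 up (at rest), 0.004 all the way down on a hard stop. The spring pushes back on the collar with about 6 N at first and 10 N when fully down, so a collar that is let go is lifted 4 mm again
- collar: knurled aluminium lock collar, loose, standing on the bench, keyway down: 44 mm outside diameter, 30 mm high, round bore of 16.4 mm, about 0.13 kg; origin in the middle of its underside, z up along the bore. Turned wrong on the shaft, it rests on the pin, underside 140 mm above the bench; when the keyway meets the pin it drops 6 mm onto the hub and is home after 4 mm more against the spring
- keyway (a point): middle of the hidden keyway's mouth, in the collar's underside: a straight slot 8 mm wide and 12 mm deep right across the bore along the collar's own x axis, 14 mm to each side and closed at the rim, so not seen from outside. It fits the pin either way round, every half turn
- blue_roll: roll of blue labelling tape, loose, 60 mm outside diameter, 24 mm wide, hole 34 mm; origin in the middle of its underside, z up along the hole. At the start it lies flat on the disc's hub with the shaft standing through it (underside 134 mm above the bench); the hole passes the cross pin freely
- tray: white tray, fixed, open on top, 220 (x) x 160 (y) x 34 mm high outside, walls and floor 4 mm; origin under its centre on the bench, z up. Its +x part holds the green and the yellow roll; its -x part, about x = -50 mm, y = 0, is free
- green_roll: roll of green tape, same size as the blue one, flat in the tray about 66 mm from the tray's centre along its +x, 36 mm along +y; loose
- yellow_roll: roll of yellow tape, same size, flat in the tray about 66 mm along its +x, 36 mm along -y; loose
- bottle: glass reagent bottle with a purple cap, 60 mm diameter, 122 mm high, loose; origin in the middle of its underside
- tip_box: pipette tip box, orange with a clear lid, 87 x 122 x 70 mm, loose; origin in the middle of its underside
There are look-alikes about, which are no part of the job. What is shaped like the blue_roll but pink is not meant.

How it is judged:
By the outcome, as a careful person would: the job done as asked, in the order asked, and still so for the second after the job is handed in, while the arm keeps its last pose, push and grip.
It also fails if it takes over 72 s, if anything falls off the work surface, if the arm or the gripper's body presses on something with over 40 N, if the wrist force passes 120 N, or if a joint passes its speed limit or range.

## Working session

There is one attempt and no reset: what is moved stays moved. The work goes in short steps, Python scripts to look and compute and a tool call to move; the robot and the scene stay as the last step left them, time stands still between calls to the robot, and variables do not carry over. Pictures are saved under pics/ and viewed, about 8 in all and at most 12, crops included, and the job is handed in when it is done.

Besides the shell and the picture viewer there is one more tool, called after "Request:" in YAML: its name, and indented under it one key for each argument. carry_out: Moves the arm, as the interface text tells. Its arguments: {"type":"object","properties":{"commands":{"type":"array"},"grip":{"type":"number"}},"required":["commands"]}

```bash
mkdir -p pics; cat > h.py <<'E'
import numpy as np, cv2
from workcell import ctrl
from scipy.spatial.transform import Rotation as R
def img(name,save=None):
    d=ctrl.get_image(name)
    d['pixels']=np.array(d['pixels'],dtype=np.uint8)
    if save: cv2.imwrite('pics/'+save,d['pixels'])
    return d
def ray(d,uv):
    K=np.array(d['intrinsics'],float);Rm=cv2.Rodrigues(np.array(d['rvec'],float))[0];t=np.array(d['tvec'],float).ravel()
    return -Rm.T@t, Rm.T@np.linalg.inv(K)@np.array([uv[0],uv[1],1.])
def onz(d,uv,z):
    c,v=ray(d,uv); return c+v*(z-c[2])/v[2]
def proj(d,P):
    return cv2.projectPoints(np.array(P,float).reshape(-1,3),np.array(d['rvec'],float),np.array(d['tvec'],float),np.array(d['intrinsics'],float),None)[0].reshape(-1,2)
def st():
    o=ctrl.get_obs()
    print('t',round(o['t'],2),'pos',np.round(o['ee_pos'],1),'R\n',np.round(R.from_rotvec(o['orientation']).as_matrix(),3),'\nq',np.round(o['qpos'],3),'F',np.round(o['ft_force'],1),'M',np.round(o['moment'],2),'w',o['width'])
    return o
E
python3 - <<'E'
from h import *
a=img('top','top0.png');b=img('side','side0.png')
cv2.imwrite('pics/both0.png',cv2.resize(np.vstack([a['pixels'],b['pixels']]),(400,600)))
for d in(a,b): print(np.round(ray(d,(256,192))[0]),np.round(ray(d,(256,192))[1],2),d['intrinsics'])
st()
E
```

```text
[ 516.   -3. 1024.] [ 0.12 -0.02 -0.99] [[348.27407513   0.         257.21455345]
 [  0.         348.27407513 195.50876057]
 [  0.           0.           1.        ]]
[-10. 660. 674.] [ 0.58 -0.62 -0.53] [[411.97576828   0.         256.41127508]
 [  0.         411.97576828 193.51755026]
 [  0.           0.           1.        ]]
t 0.1 pos [ 147.1 -606.9  222. ] R
 [[-0.     0.236 -0.972]
 [ 0.001 -0.972 -0.236]
 [-1.    -0.001 -0.   ]] 
q [-1.352  0.424  1.631  0.     1.089 -0.019] F [ 1.   0.2 -0.6] M [-0.01 -0.02 -0.03] w 87.69888458294639
```

View pics/top0.png

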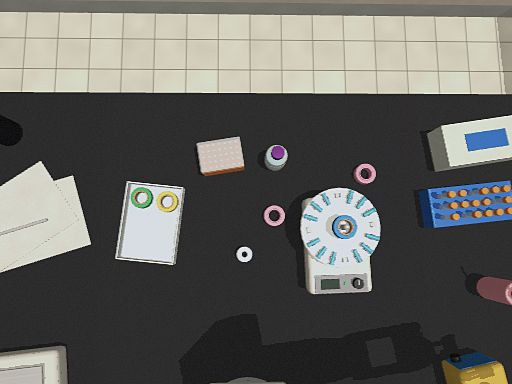

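View pics/side0.png

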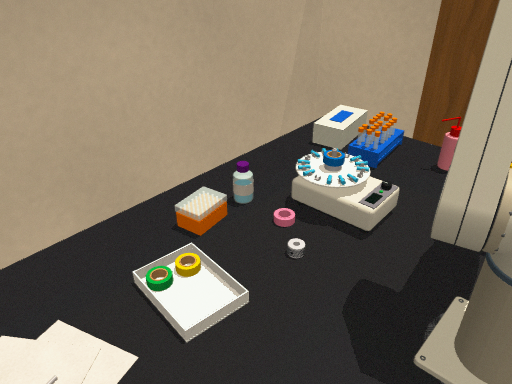

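Top view: the blue roll sits on the shaft at (344,227). The pink look-alikes are at (274,215) and (365,173), and the other blue things are the tubes, the rack at (465,205) and a device screen. The collar is at (244,254), the tray at (150,222) with its green roll at (142,198) and yellow roll at (167,201), the bottle at (277,157) and the tip box at (221,156). Next I'll measure these and check a close crop.

```bash
cat > meas.py <<'E'
from h import *
def blobs(d,lo,hi,roi,minA=15):
    x0,y0,x1,y1=roi
    m=cv2.inRange(cv2.cvtColor(d['pixels'],cv2.COLOR_BGR2HSV),np.array(lo),np.array(hi))
    k=np.zeros_like(m);k[y0:y1,x0:x1]=m[y0:y1,x0:x1]
    cs,_=cv2.findContours(k,cv2.RETR_EXTERNAL,cv2.CHAIN_APPROX_NONE)
    return sorted([c for c in cs if cv2.contourArea(c)>minA],key=cv2.contourArea,reverse=True)
E
python3 - <<'E'
from meas import *
a=img('top');b=img('side')
def rep(n,c,z):
    (u,v),r=cv2.minEnclosingCircle(c);P=onz(a,(u,v),z);Q=onz(a,(u+r,v),z)
    e=cv2.fitEllipse(c) if len(c)>5 else None
    print(n,np.round((u,v,r),1),'P',np.round(P,1),'diam',round(2*np.linalg.norm(P-Q),1), 'ell',np.round(e[0],1),np.round(onz(a,e[0],z)[:2],1))
for n,lo,hi,roi,z in [('blue',(100,120,60),(120,255,255),(325,208,364,248),158),('green',(45,120,50),(80,255,255),(120,180,190,270),28),('yellow',(20,120,80),(35,255,255),(120,180,190,270),28),
  ('collar',(0,0,110),(180,60,255),(225,235,265,275),30),('discw',(0,0,150),(180,60,255),(290,180,390,275),116),('tray',(0,0,120),(180,60,255),(105,170,195,275),34),('cap',(130,80,40),(165,255,255),(255,135,300,180),122)]:
    bs=blobs(a,lo,hi,roi)
    for c in bs[:2]: rep(n,c,z)
    if n=='tray':
        bx=cv2.minAreaRect(bs[0]);print(bx);print(np.round([onz(a,p,34) for p in cv2.boxPoints(bx)],0)); 
big=lambda d,x0,y0,x1,y1,s:cv2.resize(d['pixels'][y0:y1,x0:x1],None,fx=s,fy=s,interpolation=cv2.INTER_CUBIC)
p=np.vstack([np.hstack([big(a,320,202,370,252,6),big(a,224,232,264,272,7.5)]),np.hstack([big(b,309,138,359,188,6),big(b,276,228,316,268,7.5)])])
cv2.imwrite('pics/crop1.png',p);print(p.shape)
E
```

```text
blue [343.8 226.8  12.3] P [ 533.9 -242.8  158. ] diam 61.9 ell [344.2 226.7] [ 534.2 -243.8]
green [141.5 197.   10.7] P [625.  299.7  28. ] diam 60.8 ell [141.3 197.4] [623.8 300.1]
yellow [166.9 201.   10.5] P [613.2 227.4  28. ] diam 59.9 ell [166.8 201.3] [612.4 227.6]
collar [244.  253.8   8. ] P [462.6   7.9  30. ] diam 45.1 ell [243.9 254. ] [462.1   8. ]
discw [338.  236.5  49.3] P [ 509.7 -238.2  116. ] diam 259.7 ell [337.4 233.8] [ 516.7 -236.8]
tray [148.5 222.5  48.8] P [552.1 276.1  34. ] diam 273.6 ell [149.8 223.1] [550.3 272.5]
((149.5884246826172, 222.6945037841797), (61.05419921875, 79.5082015991211), 6.981057643890381)
[[453. 367.  34.]
 [675. 348.  34.]
 [653. 176.  34.]
 [431. 200.  34.]]
cap [277.2 152.6   6.8] P [731.6 -81.8 122. ] diam 36.3 ell [277.2 152.1] [733. -82.]
(600, 600, 3)
```

View pics/crop1.png

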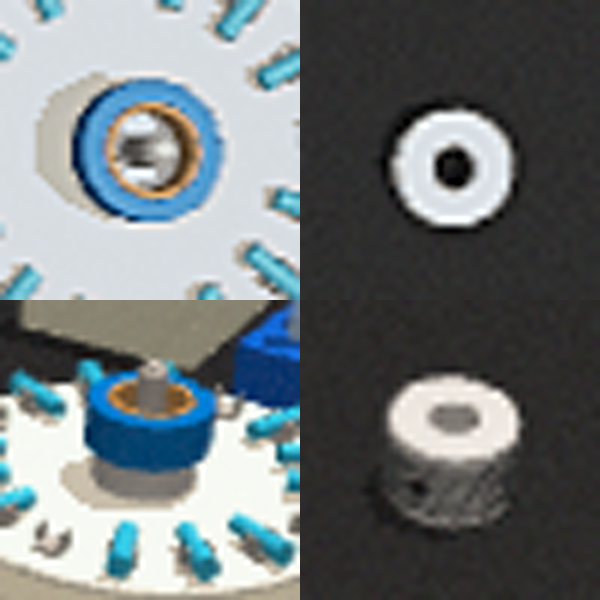

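The close crop confirms the choice: the blue roll has the steel shaft standing through it, and the collar is the round knurled piece with a black bore. Roll, collar and tray sizes measure 62, 45 and about 220 mm, which agree with the given sizes. Now I'll move over the roll.

```bash
cat >> h.py <<'E'
def goal(x,y,z,yaw):
    """remaining shift (m, tool axes) and turn (deg) to tool-down pose with jaw axis at yaw deg"""
    o=st();M=R.from_rotvec(o['orientation']).as_matrix();c,s=np.cos(np.radians(yaw)),np.sin(np.radians(yaw))
    T=np.column_stack([[0,0,-1],[c,s,0],np.cross([0,0,-1],[c,s,0])])
    print('shift',np.round(M.T@(np.array([x,y,z])-o['ee_pos'])/1000,4),'turn',np.round(np.degrees(R.from_matrix(M.T@T).as_rotvec()),1))
E
ls
```

```text
h.py
meas.py
pics
```

Request:
carry_out:
  commands:
    - [0, -0.028, -0.05, 0, 0, 0]
    - [0, -0.028, -0.05, 0, 0, 0]
    - [0, -0.028, -0.05, 0, 0, 0]
    - [0, -0.028, -0.05, 0, 0, 0]
    - [0, -0.028, -0.05, 0, 0, 0]
    - [0, -0.028, -0.05, 0, 0, 0]
    - [0, -0.028, -0.05, 0, 0, 0]
    - [0, -0.028, -0.05, 0, 0, 0]
  grip: 0

```text
t: 1.2
ee_pos: [490.9, -289.6, 221.6]
orientation: [2.1, 0.242, -2.099]
ft_force: [0.1, -1.8, 0.0]
width: 87.8
```

```bash
python3 -c "
from h import *
goal(534,-243.5,222,-99)"
```

```text
t 1.2 pos [ 490.9 -289.6  221.6] R
 [[ 0.     0.228 -0.974]
 [-0.    -0.974 -0.228]
 [-1.     0.001 -0.   ]] 
q [-0.554  0.344  1.755 -0.     1.042  0.787] F [ 0.1 -1.8  0. ] M [ 0.03 -0.02  0.01] w 87.83900611312663
shift [-0.0004 -0.035  -0.0525] turn [22.2 -0.  -0. ]
```

Request:
carry_out:
  commands:
    - [0, -0.0175, -0.026, 0, 0, 0]
    - [0, -0.0175, -0.026, 0, 0, 0]
    - [0, 0, 0, 7.4, 0, 0]
    - [0, 0, 0, 7.4, 0, 0]
    - [0, 0, 0, 7.4, 0, 0]
    - [0, 0, 0, 0, 0, 0]

```text
t: 1.95
ee_pos: [537.7, -237.2, 220.6]
orientation: [-2.137, 0.171, 2.138]
ft_force: [0.1, 0.1, -0.4]
width: 87.7
```

```bash
python3 -c "
from h import *
goal(534,-243.5,136,-99)"
```

```text
t 1.95 pos [ 537.7 -237.2  220.6] R
 [[-0.001 -0.16  -0.987]
 [ 0.    -0.987  0.16 ]
 [-1.    -0.     0.001]] 
q [-0.436  0.371  1.716  0.     1.055  1.295] F [ 0.1  0.1 -0.4] M [-0.    0.06  0.06] w 87.68547629186182
shift [0.0846 0.0069 0.0026] turn [-0.2  0.   0. ]
```

Request:
carry_out:
  commands:
    - [0, 0.0065, 0.0025, 0, 0, 0]
    - [0.03, 0, 0, 0, 0, 0]
    - [0.03, 0, 0, 0, 0, 0]
    - [0.018, 0, 0, 0, 0, 0]
    - [0, 0, 0, 0, 0, 0]

```text
t: 2.58
ee_pos: [533.8, -245.4, 141.4]
orientation: [-2.144, 0.164, 2.141]
ft_force: [0.3, 0.7, 0.3]
width: 87.6
```

```bash
python3 -c "
from h import *
goal(534,-243.5,136,-99)"
```

```text
t 2.58 pos [ 533.8 -245.4  141.4] R
 [[ 0.001 -0.151 -0.988]
 [-0.001 -0.988  0.151]
 [-1.     0.001 -0.001]] 
q [-0.451  0.472  1.772 -0.     0.897  1.272] F [0.3 0.7 0.3] M [ 0.06  0.06 -0.05] w 87.61296452866853
shift [ 0.0054 -0.0019  0.0001] turn [ 0.3 -0.1 -0. ]
```

Request:
carry_out:
  commands:
    - [0.0055, -0.002, 0, 0, 0, 0]
    - [0, 0, 0, 0, 0, 0]

```text
t: 2.82
ee_pos: [535.0, -243.9, 137.0]
orientation: [-2.147, 0.164, 2.14]
ft_force: [-0.5, 0.9, -0.8]
width: 87.8
```

Request:
carry_out:
  commands:
    - [0, 0, 0, 0, 0, 0]
    - [0, 0, 0, 0, 0, 0]
    - [0, 0, 0, 0, 0, 0]
    - [0, 0, 0, 0, 0, 0]
    - [0, 0, 0, 0, 0, 0]
  grip: 1

```text
t: 3.45
ee_pos: [536.0, -244.2, 138.7]
orientation: [-2.15, 0.165, 2.138]
ft_force: [-0.5, -0.8, -1.3]
width: 58.4
```

Request:
carry_out:
  commands:
    - [0, 0, 0, 0, 0, 0]
    - [-0.02, 0, 0, 0, 0, 0]
    - [-0.03, 0, 0, 0, 0, 0]
    - [-0.03, 0, 0, 0, 0, 0]
    - [-0.02, 0, 0, 0, 0, 0]
    - [0, 0, 0, 0, 0, 0]

```text
t: 4.2
ee_pos: [534.7, -243.5, 240.3]
orientation: [-2.147, 0.164, 2.14]
ft_force: [0.6, -1.1, -1.5]
width: 58.5
```

```bash
python3 -c "
from h import *
goal(504,282,238,-99)
b=img('side');cv2.imwrite('pics/s2.png',cv2.resize(b['pixels'][60:220,230:430],None,fx=3,fy=3,interpolation=cv2.INTER_CUBIC))"
```

```text
t 4.2 pos [ 534.7 -243.5  240.3] R
 [[ 0.003 -0.15  -0.989]
 [-0.002 -0.989  0.15 ]
 [-1.     0.001 -0.003]] 
q [-0.448  0.347  1.702 -0.     1.089  1.274] F [ 0.6 -1.1 -1.5] M [0.01 0.01 0.02] w 58.495897426202795
shift [ 0.0013 -0.515   0.1094] turn [ 0.3 -0.2 -0.1]
```

View pics/s2.png

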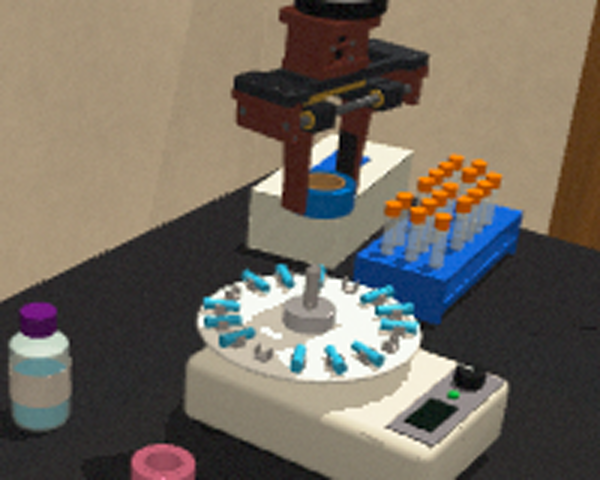

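The roll hangs in the jaws (crop pixel about (330,195)), clear of the bare shaft at (313,285). On to the tray.

Request:
carry_out:
  commands:
    - [0, -0.03, 0.006, 0, 0, 0]
    - [0, -0.055, 0.0115, 0, 0, 0]
    - [0, -0.055, 0.0115, 0, 0, 0]
    - [0, -0.055, 0.0115, 0, 0, 0]
    - [0, -0.055, 0.0115, 0, 0, 0]
    - [0, -0.055, 0.0115, 0, 0, 0]
    - [0, -0.055, 0.0115, 0, 0, 0]
    - [0, -0.055, 0.0115, 0, 0, 0]

```text
t: 5.25
ee_pos: [506.3, 188.9, 228.2]
orientation: [-2.126, 0.173, 2.153]
ft_force: [0.5, -0.7, -1.3]
width: 58.0
```

```bash
python3 -c "
from h import *
goal(504,282,238,-99)
from meas import *
a=img('top')
m=blobs(a,(0,0,225),(180,40,255),(285,180,390,275))
bs=blobs(a,(85,90,60),(100,255,255),(290,180,390,275),3)
print(len(bs),[np.round(cv2.minEnclosingCircle(c)[0],0) for c in bs])
cv2.imwrite('pics/t3.png',cv2.resize(a['pixels'][180:275,290:390],None,fx=6,fy=6,interpolation=cv2.INTER_CUBIC))
np.save('t3.npy',a['pixels'])"
```

```text
t 5.25 pos [506.3 188.9 228.2] R
 [[-0.012 -0.158 -0.987]
 [-0.001 -0.987  0.158]
 [-1.     0.003  0.012]] 
q [0.333 0.298 1.805 0.003 1.051 2.061] F [ 0.5 -0.7 -1.3] M [ 0.04 -0.06  0.02] w 58.04447588187724
shift [-0.0099 -0.0915  0.0171] turn [-0.1  0.7 -0.2]
12 [array([366., 248.]), array([372., 236.]), array([369., 212.]), array([310., 218.]), array([362., 202.]), array([313., 241.]), array([332., 258.]), array([357., 256.]), array([316., 206.]), array([322., 252.]), array([348., 196.]), array([326., 199.])]
```

View pics/t3.png

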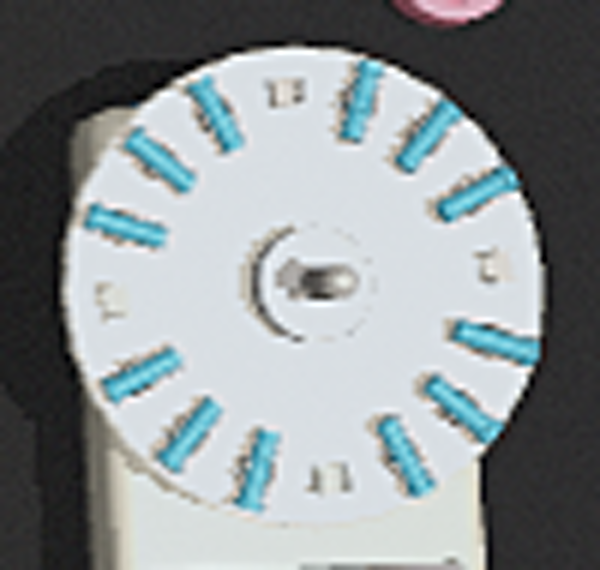

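Top crop: the bare shaft has its tip near crop (343,282), about (347,227) in the full image. The disc is centred near (341,227), with 12 tubes in four groups. The pin's angle can't be resolved. Continuing to the tray.

Request:
carry_out:
  commands:
    - [0, -0.045, 0.0085, 0, 0, 0]
    - [0, -0.042, 0.008, 0, 0, 0]
    - [0, 0, 0, 0, 0, 0]
    - [0, 0, 0, 0, 0, 0]

```text
t: 5.8
ee_pos: [499.9, 285.5, 222.6]
orientation: [-2.123, 0.168, 2.165]
ft_force: [0.3, -0.2, -1.1]
width: 58.2
```

```bash
python3 - <<'E'
from meas import *
goal(504,282,8,-99)
a=img('top');b=img('side','s3.png')
bs=blobs(a,(85,90,60),(100,255,255),(290,180,390,275),3)
pts=[]
for c in bs:
    m=cv2.moments(c);pts.append((m['m10']/m['m00'],m['m01']/m['m00']))
P=np.array([onz(a,p,127)[:2] for p in pts]);c=P.mean(0)
print('tube centre',np.round(c,1),'radii',np.round(np.linalg.norm(P-c,axis=1),1))
(e,ax,_)=cv2.fitEllipse(np.array(pts,np.float32).reshape(-1,1,2));print('ellipse ctr',onz(a,e,127)[:2])
print('tip top',onz(a,(347.2,227),176)[:2])
# side: tip and hub
cv2.imwrite('pics/s3c.png',cv2.resize(b['pixels'][140:190,300:370],None,fx=10,fy=10,interpolation=cv2.INTER_CUBIC))
for z,n in((176,'tip'),(134,'hubtop'),(116,'base')): print(n,proj(b,[[*c,z]]),proj(a,[[*c,z]]))
E
```

```text
t 5.8 pos [499.9 285.5 222.6] R
 [[-0.019 -0.152 -0.988]
 [-0.002 -0.988  0.152]
 [-1.     0.005  0.019]] 
q [0.494 0.36  1.729 0.008 1.072 2.214] F [ 0.3 -0.2 -1.1] M [ 0.01 -0.01 -0.02] w 58.24374353548861
shift [ 0.2145  0.0017 -0.0086] turn [ 0.3  1.1 -0.3]
tube centre [ 534.2 -245. ] radii [84.6 84.8 84.6 83.9 83.8 83.3 84.1 83.2 84.1 83.3 82.9 82.9]
ellipse ctr [ 533.16894566 -245.17999169]
tip top [ 532.99917865 -246.11170947]
tip [[334.04660706 148.00966803]] [[346.71089121 226.51427743]]
hubtop [[332.61466926 161.49989144]] [[342.09467314 226.89537765]]
base [[332.01762122 167.12465487]] [[340.24572927 227.04802056]]
```

View pics/s3c.png

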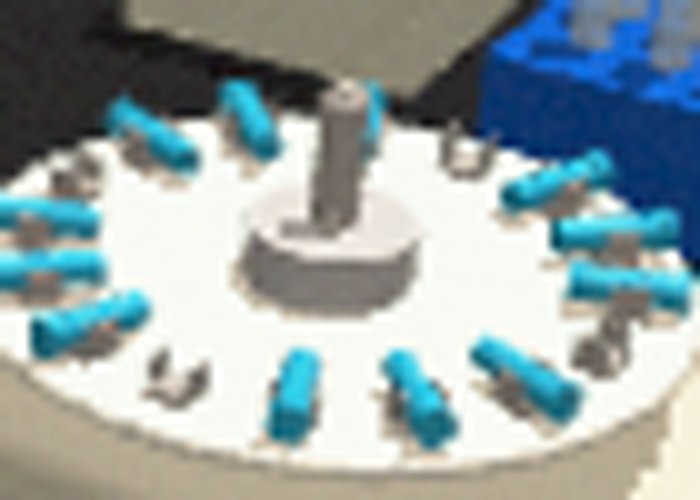

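Request:
carry_out:
  commands:
    - [0.03, 0.001, -0.0045, 0.3, 1.1, -0.3]
    - [0.045, 0, 0, 0, 0, 0]
    - [0.045, 0, 0, 0, 0, 0]
    - [0.04, 0, 0, 0, 0, 0]
    - [0.02, 0, 0, 0, 0, 0]
    - [0, 0, 0, 0, 0, 0]

```text
t: 6.65
ee_pos: [507.7, 276.4, 39.8]
orientation: [-2.138, 0.178, 2.127]
ft_force: [0.2, -1.0, -0.5]
width: 58.3
```

```bash
python3 -c "
from h import *
goal(504,282,9,-99)"
```

```text
t 6.65 pos [507.7 276.4  39.8] R
 [[ 0.005 -0.168 -0.986]
 [ 0.001 -0.986  0.168]
 [-1.    -0.002 -0.005]] 
q [ 4.780e-01  6.170e-01  1.830e+00 -2.000e-03  6.890e-01  2.219e+00] F [ 0.2 -1.  -0.5] M [-0.03  0.    0.01] w 58.334501123439615
shift [ 0.0308 -0.0048  0.0048] turn [-0.7 -0.3  0.1]
```

Request:
carry_out:
  commands:
    - [0.012, -0.0045, 0.0045, -0.7, 0, 0]
    - [0.01, 0, 0, 0, 0, 0]
    - [0.004, 0, 0, 0, 0, 0]
    - [0, 0, 0, 0, 0, 0]

```text
t: 7.15
ee_pos: [505.9, 281.9, 14.8]
orientation: [-2.147, 0.164, 2.129]
ft_force: [-0.3, 0.7, -0.4]
width: 58.0
```

```bash
python3 -c "
from h import *
goal(504,282,9,-99)"
```

```text
t 7.15 pos [505.9 281.9  14.8] R
 [[ 0.009 -0.156 -0.988]
 [ 0.003 -0.988  0.156]
 [-1.    -0.005 -0.008]] 
q [ 4.880e-01  6.590e-01  1.833e+00 -2.000e-03  6.400e-01  2.218e+00] F [-0.3  0.7 -0.4] M [ 0.02  0.   -0.02] w 58.03210940623337
shift [0.0058 0.0002 0.002 ] turn [ 0.  -0.5  0.3]
```

Request:
carry_out:
  commands:
    - [0.003, 0, 0, 0, -0.5, 0.3]
    - [0.002, 0, 0, 0, 0, 0]
    - [0, 0, 0, 0, 0, 0]

```text
t: 7.52
ee_pos: [506.6, 282.3, 10.3]
orientation: [-2.14, 0.168, 2.14]
ft_force: [-0.5, -0.7, -0.6]
width: 58.0
```

Request:
carry_out:
  commands:
    - [0.0015, 0, 0, 0, 0, 0]
    - [0, 0, 0, 0, 0, 0]

```text
t: 7.78
ee_pos: [506.7, 282.4, 8.9]
orientation: [-2.14, 0.168, 2.139]
ft_force: [-0.3, -0.0, -1.1]
width: 58.1
```

Request:
carry_out:
  commands:
    - [0.0015, 0, 0, 0, 0, 0]
    - [0, 0, 0, 0, 0, 0]

```text
t: 8.02
ee_pos: [506.8, 282.5, 9.1]
orientation: [-2.14, 0.168, 2.139]
ft_force: [-0.1, 0.5, -0.2]
width: 58.3
```

Request:
carry_out:
  commands:
    - [0, 0, 0, 0, 0, 0]
    - [0, 0, 0, 0, 0, 0]
    - [0, 0, 0, 0, 0, 0]
    - [0, 0, 0, 0, 0, 0]
  grip: 0

```text
t: 8.52
ee_pos: [506.8, 282.5, 8.7]
orientation: [-2.14, 0.168, 2.139]
ft_force: [0.4, -0.4, 0.3]
width: 87.8
```

Request:
carry_out:
  commands:
    - [0, 0, 0, 0, 0, 0]
    - [-0.02, 0, 0, 0, 0, 0]
    - [-0.04, 0, 0, 0, 0, 0]
    - [-0.04, 0, 0, 0, 0, 0]
    - [-0.02, 0, 0, 0, 0, 0]
    - [0, 0, 0, 0, 0, 0]

```text
t: 9.28
ee_pos: [507.3, 282.8, 137.1]
orientation: [-2.142, 0.166, 2.136]
ft_force: [-0.4, -0.9, -0.2]
width: 87.9
```

```bash
python3 -c "
from h import *
goal(462.3,8,130,-99)"
```

```text
t 9.28 pos [507.3 282.8 137.1] R
 [[ 0.003 -0.156 -0.988]
 [ 0.001 -0.988  0.156]
 [-1.    -0.002 -0.003]] 
q [ 0.488  0.469  1.79  -0.     0.879  2.216] F [-0.4 -0.9 -0.2] M [0.06 0.01 0.03] w 87.91536467041706
shift [0.0066 0.2785 0.0016] turn [ 0.  -0.2  0.1]
```

Request:
carry_out:
  commands:
    - [0, 0.04, 0, 0, 0, 0]
    - [0, 0.055, 0, 0, 0, 0]
    - [0, 0.055, 0, 0, 0, 0]
    - [0, 0.055, 0, 0, 0, 0]
    - [0, 0.05, 0, 0, 0, 0]
    - [0, 0.015, 0, 0, 0, 0]
    - [0, 0, 0, 0, 0, 0]

```text
t: 10.15
ee_pos: [462.8, 10.0, 134.9]
orientation: [-2.142, 0.163, 2.137]
ft_force: [1.4, -0.3, -0.7]
width: 87.9
```

```bash
python3 - <<'E'
from meas import *
goal(462.3,8,5,-99)
a=img('top')
for n,lo,hi,z in [('blue',(100,120,60),(120,255,255),28),('green',(45,120,50),(80,255,255),28),('yellow',(20,120,80),(35,255,255),28)]:
    c=blobs(a,lo,hi,(105,170,195,275))[0];(u,v),r=cv2.minEnclosingCircle(c);P=onz(a,(u,v),z);print(n,(u,v,r),np.round(P,1),cv2.contourArea(c))
b=img('side')
cv2.imwrite('pics/b4.png',np.hstack([cv2.resize(a['pixels'][170:280,100:200],(400,440)),cv2.resize(b['pixels'][240:340,128:252],(400,440))]))
c=blobs(b,(0,0,110),(180,60,255),(276,228,316,268))
for k in c: (e,ax,an)=cv2.fitEllipse(k);print('collar side',e,onz(b,e,30),cv2.contourArea(k))
E
```

```text
t 10.15 pos [462.8  10.  134.9] R
 [[ 0.002 -0.154 -0.988]
 [ 0.003 -0.988  0.154]
 [-1.    -0.003 -0.002]] 
q [-0.006  0.324  2.046  0.004  0.77   1.717] F [ 1.4 -0.3 -0.7] M [-0.03  0.03  0.03] w 87.8574455165871
shift [0.1299 0.0024 0.0004] turn [ 0.1 -0.1  0.2]
blue (146.5, 239.25, 10.854247093200684) [505.2 282.1  28. ] 328.0
green (141.5, 197.0, 10.735555648803711) [625.  299.7  28. ] 313.0
yellow (166.93617248535156, 201.2127685546875, 10.442767143249512) [612.6 227.3  28. ] 309.5
collar side (296.04815673828125, 244.08074951171875) [458.87475852  10.35112198  30.        ] 148.0
```

View pics/b4.png

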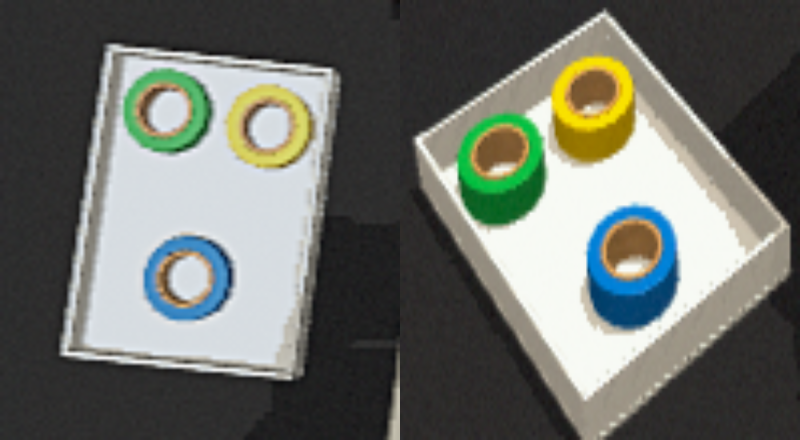

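The blue roll lies flat in the tray's free half (crop (188,277) and (632,265)), and green and yellow are unmoved. Now descending on the collar.

Request:
carry_out:
  commands:
    - [0.03, 0.002, 0, 0, 0, 0]
    - [0.04, 0, 0, 0, 0, 0]
    - [0.03, 0, 0, 0, 0, 0]
    - [0.012, 0, 0, 0, 0, 0]
    - [0, 0, 0, 0, 0, 0]

```text
t: 10.88
ee_pos: [467.2, 16.0, 20.8]
orientation: [-2.153, 0.15, 2.137]
ft_force: [0.1, -0.2, -0.0]
width: 87.3
```

```bash
python3 - <<'E'
from meas import *
goal(462.3,8,5,-99)
E
```

```text
t 10.88 pos [467.2  16.   20.8] R
 [[ 0.008 -0.143 -0.99 ]
 [ 0.003 -0.99   0.143]
 [-1.    -0.004 -0.007]] 
q [0.007 0.553 2.078 0.007 0.502 1.715] F [ 0.1 -0.2 -0. ] M [0.01 0.03 0.01] w 87.29146765311557
shift [0.0157 0.0087 0.0038] turn [ 0.8 -0.4  0.3]
```

Request:
carry_out:
  commands:
    - [0, 0.0085, 0.004, 0.8, -0.4, 0.3]
    - [0.008, 0, 0, 0, 0, 0]
    - [0.005, 0, 0, 0, 0, 0]
    - [0, 0, 0, 0, 0, 0]

```text
t: 11.38
ee_pos: [463.8, 7.9, 9.4]
orientation: [-2.144, 0.171, 2.135]
ft_force: [0.5, 0.2, -0.3]
width: 87.8
```

```bash
python3 - <<'E'
from meas import *
goal(462.3,8,5,-99)
E
```

```text
t 11.38 pos [463.8   7.9   9.4] R
 [[ 0.004 -0.158 -0.987]
 [-0.001 -0.987  0.158]
 [-1.     0.001 -0.004]] 
q [-8.000e-03  5.760e-01  2.084e+00 -2.000e-03  4.770e-01  1.724e+00] F [ 0.5  0.2 -0.3] M [-0.06 -0.04 -0.07] w 87.76652389243523
shift [0.0044 0.0001 0.0015] turn [-0.1 -0.2 -0. ]
```

Request:
carry_out:
  commands:
    - [0.004, 0, 0, 0, -0.2, 0]
    - [0, 0, 0, 0, 0, 0]

```text
t: 11.62
ee_pos: [464.0, 7.8, 5.3]
orientation: [-2.14, 0.171, 2.138]
ft_force: [0.2, -0.6, -0.2]
width: 87.9
```

Request:
carry_out:
  commands:
    - [0, 0, 0, 0, 0, 0]
    - [0, 0, 0, 0, 0, 0]
    - [0, 0, 0, 0, 0, 0]
    - [0, 0, 0, 0, 0, 0]
    - [0, 0, 0, 0, 0, 0]
    - [0, 0, 0, 0, 0, 0]
  grip: 1

```text
t: 12.38
ee_pos: [464.1, 7.8, 5.4]
orientation: [-2.14, 0.17, 2.138]
ft_force: [-0.2, 0.8, 0.4]
width: 44.2
```

```bash
python3 - <<'E'
from meas import *
goal(462.3,8,5,-99)
E
```

```text
t 12.38 pos [464.1   7.8   5.4] R
 [[ 0.001 -0.158 -0.987]
 [-0.001 -0.987  0.158]
 [-1.     0.    -0.001]] 
q [-8.000e-03  5.850e-01  2.082e+00 -1.000e-03  4.740e-01  1.722e+00] F [-0.2  0.8  0.4] M [ 0.06 -0.11  0.03] w 44.203448806659004
shift [0.0004 0.0001 0.0018] turn [-0.1 -0.1 -0. ]
```

Request:
carry_out:
  commands:
    - [-0.02, 0, 0, 0, 0, 0]
    - [-0.045, 0, 0, 0, 0, 0]
    - [-0.05, 0, 0, 0, 0, 0]
    - [-0.05, 0, 0, 0, 0, 0]
    - [-0.04, 0, 0, 0, 0, 0]
    - [0, 0, 0, 0, 0, 0]

```text
t: 13.12
ee_pos: [462.6, 8.0, 215.3]
orientation: [-2.136, 0.171, 2.142]
ft_force: [-0.8, -0.1, -1.7]
width: 43.7
```

```bash
python3 - <<'E'
from meas import *
goal(535.5,-245.3,215,-99)
E
```

```text
t 13.12 pos [462.6   8.  215.3] R
 [[-0.003 -0.158 -0.987]
 [-0.    -0.987  0.158]
 [-1.     0.001  0.003]] 
q [-0.008  0.195  1.982 -0.     0.967  1.722] F [-0.8 -0.1 -1.7] M [ 0.03 -0.04  0.  ] w 43.68955512521753
shift [ 1.000e-04  2.386e-01 -1.120e-01] turn [-0.1  0.2 -0. ]
```

Request:
carry_out:
  commands:
    - [0, 0.035, -0.0165, 0, 0, 0]
    - [0, 0.045, -0.021, 0, 0, 0]
    - [0, 0.045, -0.021, 0, 0, 0]
    - [0, 0.045, -0.021, 0, 0, 0]
    - [0, 0.045, -0.021, 0, 0, 0]
    - [0, 0.018, -0.009, 0, 0, 0]
    - [0, 0, 0, 0, 0, 0]
    - [0, 0, 0, 0, 0, 0]

```text
t: 14.12
ee_pos: [528.5, -241.9, 200.4]
orientation: [-2.114, 0.16, 2.16]
ft_force: [-1.1, -0.1, -1.3]
width: 43.9
```

```bash
python3 - <<'E'
from meas import *
goal(535.5,-245.3,195,-99)
E
```

```text
t 14.12 pos [ 528.5 -241.9  200.4] R
 [[-0.021 -0.155 -0.988]
 [ 0.008 -0.988  0.155]
 [-1.    -0.005  0.022]] 
q [-0.449  0.396  1.731 -0.002  1.037  1.279] F [-1.1 -0.1 -1.3] M [ 0.05  0.   -0.01] w 43.89244857606792
shift [ 0.0053  0.0023 -0.0075] turn [0.1 1.3 0.3]
```

Request:
carry_out:
  commands:
    - [0, 0.0023, -0.0072, 0.1, 1.3, 0.3]
    - [0, 0, 0, 0, 0, 0]
    - [0, 0, 0, 0, 0, 0]

```text
t: 14.5
ee_pos: [535.3, -242.4, 200.4]
orientation: [-2.143, 0.166, 2.139]
ft_force: [0.0, -0.1, -2.1]
width: 43.6
```

```bash
python3 - <<'E'
from meas import *
goal(535.5,-245.3,190,-99)
b=img('side')
cv2.imwrite('pics/s5.png',cv2.resize(b['pixels'][110:190,290:380],None,fx=7,fy=7,interpolation=cv2.INTER_CUBIC))
E
```

```text
t 14.5 pos [ 535.3 -242.4  200.4] R
 [[ 0.002 -0.154 -0.988]
 [-0.001 -0.988  0.154]
 [-1.     0.    -0.002]] 
q [-0.446  0.395  1.734  0.     1.012  1.28 ] F [ 0.  -0.1 -2.1] M [0.03 0.01 0.02] w 43.59977798249836
shift [ 0.0104  0.0029 -0.0006] turn [ 0.1 -0.1 -0. ]
```

View pics/s5.png

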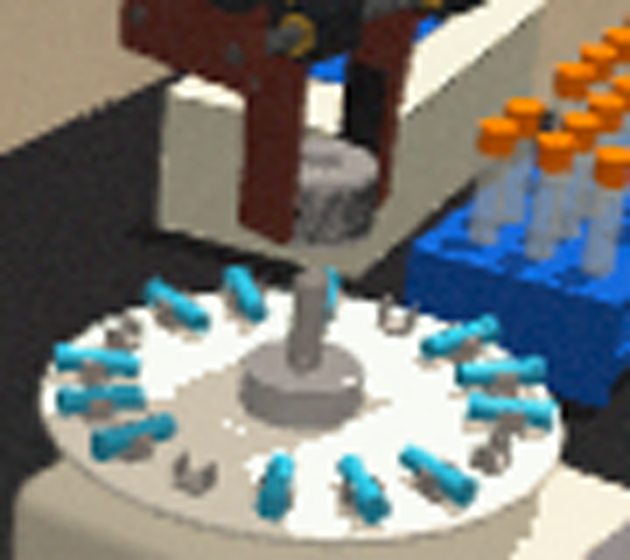

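The collar is gripped and upright above the shaft (collar right edge at crop x≈377, shaft tip at about (315,272)). I'll compare both against their projections.

```bash
python3 - <<'E'
from meas import *
b=img('side');g=cv2.cvtColor(b['pixels'],cv2.COLOR_BGR2GRAY).astype(int)
for v in (136,138,140,142): print('collar row',v,g[v,328:350])
for v in (150,153,156,159): print('shaft row',v,g[v,326:346])
p=ctrl.get_obs()['ee_pos'];r=np.array([-0.73,-0.68,0])
for z in (5,15,25):print('pred collar right edge',proj(b,[p+r*22+[0,0,z-5.4]]),'ctr',proj(b,[p+[0,0,z-5.4]]))
for z in (174,165,155,145): print('pred shaft',z,proj(b,[[534,-245,z],[534,-242.5,z]]).round(2).tolist())
E
```

```text
collar row 136 [ 40  42  39  43  68 124 128 134 132 130 126 126 125 121  83  50  48  74
 134 131 133 135]
collar row 138 [ 42  44  42  50  79  70  88 107  91  71  71  84  65  47  49  43  52 111
 131 131 133 127]
collar row 140 [ 42  41  42  40  40  87  87  89  72  90  84  67  65  62  50  95 135 132
 131 129 127 135]
collar row 142 [ 40  41  44  50  86  73 101  96  90  88  98  86  65  47  60 113 130 132
 134 130 127  84]
shaft row 150 [103  80  45  42  39  49 103 127 138 137 124 141  84  32  44  45  44  41
  39  37]
shaft row 153 [123 139 249 249 248 221  98 108 109 110 122 152 203 248 248 248 246 215
 132 107]
shaft row 156 [181 248 249 249 246 177 104 109 110 110 144 249 249 248 249 249 248 228
 140 186]
shaft row 159 [217 160 162 159 154 112 105 110 110 108 137 160 195 238 249 249 249 249
 248 249]
pred collar right edge [[342.06738656 140.14704369]] ctr [[334.04917351 140.18991823]]
pred collar right edge [[342.45864901 136.78068865]] ctr [[334.40258587 136.82362031]]
pred collar right edge [[342.8536244  133.38238808]] ctr [[334.75935214 133.42537602]]
pred shaft 174 [[334.04, 148.68], [333.54, 148.97]]
pred shaft 165 [[333.73, 151.61], [333.23, 151.9]]
pred shaft 155 [[333.39, 154.83], [332.89, 155.13]]
pred shaft 145 [[333.05, 158.03], [332.55, 158.33]]
```

Request:
carry_out:
  commands:
    - [0, 0.0037, 0.0003, 0, 0, 0]
    - [0, 0, 0, 0, 0, 0]
    - [0.008, 0, 0, 0, 0, 0]
    - [0.006, 0, 0, 0, 0, 0]
    - [0, 0, 0, 0, 0, 0]

```text
t: 15.22
ee_pos: [534.2, -246.6, 185.3]
orientation: [-2.142, 0.167, 2.139]
ft_force: [0.0, 0.0, -2.1]
width: 43.7
```

```bash
python3 - <<'E'
from meas import *
goal(534.5,-246,181.4,-99)
E
```

```text
t 15.22 pos [ 534.2 -246.6  185.3] R
 [[ 0.001 -0.154 -0.988]
 [-0.    -0.988  0.154]
 [-1.     0.    -0.001]] 
q [-0.453  0.415  1.743  0.     0.983  1.273] F [ 0.   0.  -2.1] M [0.09 0.01 0.02] w 43.652207588861984
shift [ 0.0039 -0.0006 -0.0002] turn [ 0.1 -0.1 -0. ]
```

Request:
carry_out:
  commands:
    - [0.003, -0.0005, 0, 0, 0, 0]
    - [0.002, 0, 0, 0, 0, 0]
    - [0.002, 0, 0, 0, 0, 0]
    - [0, 0, 0, 0, 0, 0]

```text
t: 15.72
ee_pos: [534.4, -246.1, 177.8]
orientation: [-2.143, 0.167, 2.139]
ft_force: [0.1, 0.7, -1.2]
width: 44.1
```

Request:
carry_out:
  commands:
    - [0.002, 0, 0, 0, 0, 0]
    - [0.001, 0, 0, 0, 0, 0]

```text
t: 15.98
ee_pos: [534.9, -246.3, 175.0]
orientation: [-2.144, 0.167, 2.138]
ft_force: [0.2, 0.2, -1.8]
width: 44.1
```

Request:
carry_out:
  commands:
    - [0.004, 0, 0, 0, 0, 0]
    - [0.004, 0, 0, 0, 0, 0]
    - [0, 0, 0, 0, 0, 0]

```text
t: 16.35
ee_pos: [534.9, -246.3, 166.2]
orientation: [-2.144, 0.167, 2.138]
ft_force: [0.2, -0.9, -1.7]
width: 43.7
```

```bash
python3 - <<'E'
from meas import *
goal(534.5,-246,147.4,-99)
E
```

```text
t 16.35 pos [ 534.9 -246.3  166.2] R
 [[ 0.002 -0.154 -0.988]
 [-0.001 -0.988  0.154]
 [-1.     0.001 -0.003]] 
q [-0.452  0.439  1.755  0.     0.945  1.274] F [ 0.2 -0.9 -1.7] M [-0.06 -0.09 -0.03] w 43.71091437584291
shift [ 0.0188 -0.0002  0.0005] turn [ 0.1 -0.1 -0. ]
```

Request:
carry_out:
  commands:
    - [0.004, 0, 0, 0, 0, 0]
    - [0.004, 0, 0, 0, 0, 0]
    - [0.004, 0, 0, 0, 0, 0]
    - [0.003, 0, 0, 0, 0, 0]
    - [0, 0, 0, 0, 0, 0]

```text
t: 16.98
ee_pos: [534.9, -246.3, 150.1]
orientation: [-2.144, 0.167, 2.139]
ft_force: [0.2, 0.4, -0.7]
width: 43.5
```

Request:
carry_out:
  commands:
    - [0.0015, 0, 0, 0, 0, 0]
    - [0.0015, 0, 0, 0, 0, 0]
    - [0.0015, 0, 0, 0, 0, 0]

```text
t: 17.35
ee_pos: [534.9, -246.3, 145.5]
orientation: [-2.144, 0.167, 2.138]
ft_force: [0.4, -1.1, -0.9]
width: 43.9
```

Request:
carry_out:
  commands:
    - [0.001, 0, 0, 0, 0, 0]
    - [0.001, 0, 0, 0, 0, 0]

```text
t: 17.6
ee_pos: [535.1, -246.4, 144.8]
orientation: [-2.144, 0.167, 2.138]
ft_force: [-3.0, 1.4, 9.9]
width: 44.2
```

Request:
carry_out:
  commands:
    - [0.001, 0, 0, 0, 0, 0]
    - [0, 0, 0, 0, 0, 0]

```text
t: 17.85
ee_pos: [535.0, -246.3, 145.2]
orientation: [-2.144, 0.167, 2.138]
ft_force: [-1.2, 0.2, -1.1]
width: 43.7
```

Contact at underside ≈140 mm: the collar rests on the pin. Now turning it with light downward pressure.

Request:
carry_out:
  commands:
    - [0.0012, 0, 0, -6, 0, 0]
    - [0.0012, 0, 0, -6, 0, 0]
    - [0.0012, 0, 0, -6, 0, 0]
    - [0.0012, 0, 0, -6, 0, 0]

```text
t: 18.35
ee_pos: [537.3, -246.5, 144.8]
orientation: [2.081, 0.284, -2.064]
ft_force: [-0.6, 3.0, 7.9]
width: 43.9
```

```bash
python3 - <<'E'
from meas import *
st()
E
```

```text
t 18.35 pos [ 537.3 -246.5  144.8] R
 [[ 0.008  0.272 -0.962]
 [-0.002 -0.962 -0.272]
 [-1.     0.004 -0.007]] 
q [-0.451  0.469  1.766  0.002  0.898  0.843] F [-0.6  3.   7.9] M [ 0.82  0.16 -0.1 ] w 43.90751962010822
```

Request:
carry_out:
  commands:
    - [0.0012, 0, 0.001, -6, 0, 0]
    - [0.0012, 0, 0, -6, 0, 0]
    - [0.0012, 0, 0, -6, 0, 0]
    - [0.0012, 0, 0, -6, 0, 0]

```text
t: 18.85
ee_pos: [536.9, -245.2, 143.5]
orientation: [1.818, 0.665, -1.801]
ft_force: [-2.0, 0.2, 2.8]
width: 43.6
```

```bash
python3 - <<'E'
from meas import *
st()
E
```

```text
t 18.85 pos [ 536.9 -245.2  143.5] R
 [[ 0.01   0.65  -0.76 ]
 [ 0.    -0.76  -0.65 ]
 [-1.     0.006 -0.007]] 
q [-0.451  0.47   1.77   0.006  0.894  0.409] F [-2.   0.2  2.8] M [0.02 0.34 0.03] w 43.6420060028527
```

z fell to 143.5 while the force eased, so it may be dropping into the keyway. Pushing without turning.

Request:
carry_out:
  commands:
    - [0.0015, 0, 0, 0, 0, 0]
    - [0.0015, 0, 0, 0, 0, 0]

```text
t: 19.1
ee_pos: [535.9, -245.4, 140.2]
orientation: [1.818, 0.664, -1.804]
ft_force: [-2.7, -0.1, -0.6]
width: 43.8
```

Request:
carry_out:
  commands:
    - [0.0015, 0, 0, 0, 0, 0]
    - [0.0015, 0, 0, 0, 0, 0]

```text
t: 19.35
ee_pos: [536.0, -245.4, 137.5]
orientation: [1.82, 0.662, -1.806]
ft_force: [-4.3, -0.1, 7.1]
width: 43.6
```

Request:
carry_out:
  commands:
    - [0.002, 0, 0, 0, 0, 0]
    - [0.002, 0, 0, 0, 0, 0]

```text
t: 19.6
ee_pos: [536.1, -245.4, 135.2]
orientation: [1.821, 0.661, -1.807]
ft_force: [-7.8, 1.1, 22.4]
width: 43.9
```

```bash
python3 - <<'E'
from meas import *
st()
E
```

```text
t 19.6 pos [ 536.1 -245.4  135.2] R
 [[ 0.008  0.645 -0.764]
 [ 0.    -0.764 -0.645]
 [-1.     0.005 -0.006]] 
q [-0.451  0.481  1.774  0.005  0.88   0.416] F [-7.8  1.1 22.4] M [0.56 1.66 0.17] w 43.86875902476852
```

Request:
carry_out:
  commands:
    - [0.002, -0.0005, 0.0006, 0, 0, 0]
    - [0.002, -0.0002, 0.0002, 0, 0, 0]

```text
t: 19.85
ee_pos: [536.1, -245.5, 135.2]
orientation: [1.824, 0.658, -1.806]
ft_force: [-8.3, 2.7, 20.4]
width: 43.6
```

```bash
python3 - <<'E'
from meas import *
st()
b=img('side');a=img('top')
st()
cv2.imwrite('pics/s6.png',cv2.resize(b['pixels'][110:190,290:380],None,fx=7,fy=7,interpolation=cv2.INTER_CUBIC))
for n,lo,hi,z in [('blue',(100,120,60),(120,255,255),28),('green',(45,120,50),(80,255,255),28),('yellow',(20,120,80),(35,255,255),28)]:
    c=blobs(a,lo,hi,(105,170,195,275))[0];print(n,np.round(onz(a,cv2.minEnclosingCircle(c)[0],z),1))
c=blobs(a,(130,80,40),(165,255,255),(255,135,300,180))[0];print('cap',np.round(onz(a,cv2.minEnclosingCircle(c)[0],122),1))
E
```

```text
t 19.85 pos [ 536.1 -245.5  135.2] R
 [[ 0.01   0.643 -0.765]
 [-0.    -0.765 -0.643]
 [-1.     0.006 -0.007]] 
q [-0.452  0.481  1.775  0.005  0.877  0.417] F [-8.3  2.7 20.4] M [0.61 1.69 0.11] w 43.56067012230322
t 19.95 pos [ 536.  -245.5  135.2] R
 [[ 0.01   0.643 -0.765]
 [-0.    -0.765 -0.643]
 [-1.     0.006 -0.007]] 
q [-0.452  0.481  1.775  0.005  0.877  0.417] F [-7.4  3.  19.6] M [0.65 1.51 0.18] w 44.24710750353549
blue [505.2 282.1  28. ]
green [623.7 300.   28. ]
yellow [612.6 227.3  28. ]
cap [731.6 -81.8 122. ]
```

View pics/s6.png

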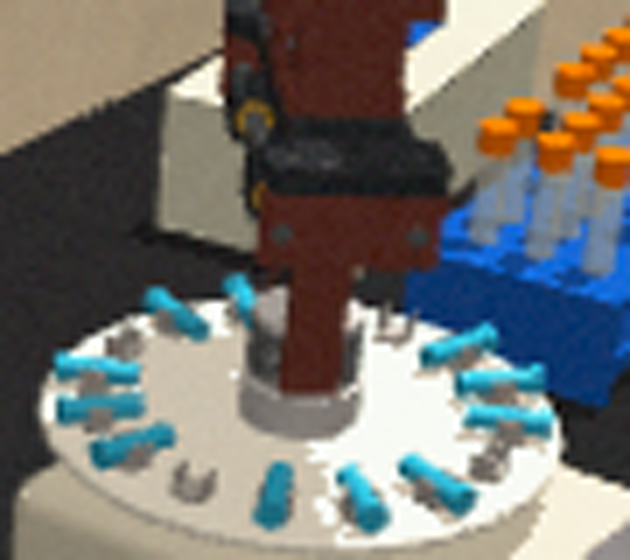

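The collar is seated flush on the hub (crop (303,385)), the disc is down, and the push holds steady at about 20 N, well over the 10 N spring. Handing in while still holding.

```bash
python3 -c "
from h import *
print(ctrl.close_job()); st()"
```

```text
the job is handed in; nothing more can be done
None
the job is handed in; nothing more can be done
```

The blue roll is off the shaft and lying flat in the tray. The collar is pushed fully home on the drive pin, and the job was handed in at about 20 s with the arm still holding it.

- **Roll:** it measured (505, 282) mm in the tray's free part, about 1 mm from where I aimed.
- **Collar:** it rested on the pin with its underside at about 140 mm and dropped after I turned it about 45–50° with light pressure. I then pushed it onto the hard stop, with the tool 10 mm lower than on the pin. By tool height its underside is at about 129.8 mm against 130 mm nominal. A further 2 mm push did not move it.
- **Hold:** the push stayed at about 20 N against the 10 N spring, with a grip width of about 44 mm. It also carried a sideways load of about 8 N (the shaft pushing back on the collar), which a small correction did not remove.
- **Left in place:** in the last top picture the yellow roll and bottle were unchanged and the green roll was within 1.3 mm of its first reading, which is measuring scatter. I did not measure the tip box again, but the arm never went near it.
- **Disagreements:** the two cameras differed by about 2–4 mm on the shaft and collar positions. I went between them, and the collar went onto the shaft without contact force.

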